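# Seat the hump mould's bat on the banding wheel's pins

### The arm

A 6-joint arm with a two-finger parallel gripper is mounted at the origin on the work surface. World frame = base frame: x ahead of the robot, y to its left, z up, the work surface at z = 0. Lengths are in m, angles in rad, forces in N, time in s.
With the tool pointing down it reaches from about 0.35 to 0.975 m from the base axis. Payload 17.4 kg.
Tool frame: the origin (TCP) lies on the centre line of the jaws, within the pads' length; the fingertips stand 14 mm ahead of it and the grasp point (between the pads) lies 5 mm behind it; z points along the fingers, y is the line along which they close (so a half turn about z gives the same grasp; the last joint's range is limited). The gripper opens to 85 mm and grips with 20 to 120 N. Pads are 22 mm wide; open, the fingers measure 114 mm over their backs; the gripper's body (76 mm by 85 mm) begins 54 mm behind the grasp point. The pads swing forward as they close: fully open they stand 13 mm farther back than shut.
Start: joints at [1.229, 0.116, 1.442, -0, 1.584, -0.038], TCP at [0.202, 0.644, 0.245] pointing down, gripper open.
Joint ranges: [-2.83, 2.83], [-0.83, 2.19], [0.07, 2.5], [-1.14, 4.28], [0.01, 3], [-2.97, 2.97]. Speed limits (rad/s): [1.89, 1.89, 2.22, 3.14, 3.14, 3.14].

### API

Orientations are given as [roll, pitch, yaw] about the fixed x, y, z axes, in that order (R = Rz(yaw) Ry(pitch) Rx(roll)).
In Python, from rig import status, viewer, robot gives the robot as it stands.
- The arm moves only by the tool play_rows, never from a script. Its argument "increments" is a list of rows, each an object with "xyz": the shift along the tool's x, y, z in cm, a list of three; "delta_rot": the turn, a rotation vector about the tool's x, y, z in rad, a list of three. A call has 1 to 10 rows; each row shifts and turns the commanded pose from where the row before left it, along the tool's axes as they then stand; what a row does not reach is not made up. A row lasts 1/8 s, in which the tool goes at most 62.5 mm and 10.7 degrees, less where a joint would pass 70% of its speed; a pose out of reach is approached as far as the arm can. A call with a gripper value outside its range is refused whole. "grip" is the opening in per cent of the stroke, from 0 (shut) to 100 (fully open), set as the call begins (left out, the last holds). The fingers move at their own pace and stop on an object; "squeeze" is the grip in N (left out, the last holds). Time passes only in rows, so rows that do not move let the fingers close. It gives the time, the measured TCP pose, the force, the opening and the grip force at its end, in the units of the state.
- status.state(): the state, without advancing time (a new reading comes with each control period).
- viewer.snapshot(name): name is "scene" or "top"; returns the picture (420x560x3 uint8, red, green, blue); there is no depth.
- viewer.get_calibration(name): a dict with "fov_y" (degrees; the focal length in pixels is half the picture's height over the tangent of half this angle, whatever the lens; pixels are square), "cx", "cy" (the principal point, pixels), "dist_coeffs" ([k1, k2, p1, p2, k3] as OpenCV has them; the pictures are not rectified), "rvec" (rotation vector, rad) and "tvec" (3), from world to camera coordinates, as OpenCV has them. Camera axes: x right, y down, z forward; pixel columns grow to the right and rows downward; lengths in m; the calibration is good to about 2 mm. A picture is of the moment at which its call begins. get_calibration takes no time and is no camera call.
- robot.hand_in(): hands the job in; it is judged then, once.
The state is a dict: "t": time; "joint_pos": joint angles; "joint_velocities": joint speeds; "joint_torque": joint torques, N m; "position": TCP position; "tool_rot": TCP orientation; "ft_force": force on the tool from outside, world axes, zero at the start; "moment": the same for the moment, N m; "grip_width": finger opening in m; "grip_force": force on a finger pad.
Only numpy, scipy, OpenCV 4.12 (cv2) and the standard library are available. Lean on these libraries where they do the work, as an engineer would, in place of code of your own. Each camera call takes 0.05 s, during which the arm holds its last target. There are 200 camera calls.

### The job

Take the plaster hump mould on its plywood bat off the sloping stand and seat it on the banding wheel, both wheel pins up through the bat's two holes and the bat lying flush on the wheel head. The pins are hidden once the bat covers them, so set it down lightly, slide it along the line of the pin bar until it falls over them, then let go. Never put it down on the bench or drop it from a height, and leave the beaker, jar and brush where they are.

Things in the scene. Friction and masses are not known exactly. Their poses are not given: they have to be found in the camera images.
- bat: Brown plywood board 190 x 110 x 9 mm (x, y, z) with a white mould fixed in its middle; about 0.45 kg (varies by a quarter). Origin: centre of the underside; z out of the top. Two round 14 mm holes go through the board on its x axis at x = -70 and +70 mm. Either way round fits. It starts on the stand's slope, tilted 32 degrees, long edge along the stand's x.
- mould_top (a point): Middle of the top of the white plaster hump mould on the bat, 51 mm above the bat's underside; axes as the bat's. The mould is a block 100 x 44 mm (x, y) rising 42 mm above the board, corners rounded 6 mm. Grasp it across the 44 mm width.
- wheel: Banding wheel, locked, fixed to the bench: aluminium disc of 220 mm diameter on a dark foot. Origin: centre of its foot at bench height; z up. Along its x axis lies a dark steel pin bar, 166 x 18 mm, flush with the top; a small red clamp screw stands out of the disc's rim at +x.
- head_top (a point): Centre of the wheel head's flat top, 70 mm above the bench; axes as the wheel's. Two upright brass pins, 10 mm thick, 8 mm high with tapered tips (6 mm across), stand 140 mm apart on the x axis (y = 0), but off centre: the point midway between them lies anywhere 5 to 23 mm towards +x (the red screw). The seated bat's origin comes there; riding on the pins its underside is 8 mm up.
- stand: Wooden drying stand fixed to the bench, 220 mm along its x. Its board slopes 32 degrees: it rises towards its +y, and its low edge at -y has a lip, 8 mm above the board, on which the bat's long edge rests. Origin: underside centre at bench height; z up. The board's high edge is about 100 mm above the bench.
- slope_mid (a point): Point on the stand's sloping surface, 62 mm above the bench, in the middle of the slope; the bat's origin starts within 20 mm of it along the stand's x.
- beaker: Terracotta cup, 72 mm across, 85 mm high, to be left alone. Origin: centre of the underside.
- jar: Amber jar with a white cap, 64 mm across, 80 mm high, to be left alone. Origin: centre of the underside.
- brush: Broad glaze brush about 200 mm long lying on the bench, to be left alone. Origin: under its middle; it lies along its x.

How it is judged:
At the end, for the whole second after the job is handed in: The bat lies at rest and flush on the wheel head over both pins: underside within 2.5 mm of the head's top, level within 0.03 rad, centre 1 to 27 mm along the wheel's +x and within 5 mm of its groove line, long side along the groove within 0.08 rad, let go (z of bat in the frame of wheel between 0.066 and 0.0725 m and angle between bat's own z axis and vertical below 0.03 rad and x of bat in the frame of wheel between 0.001 and 0.027 m and y of bat in the frame of wheel between -0.005 and 0.005 m and angle between the x axis of bat and the x axis of wheel, either way round below 0.08 rad and linear speed of bat below 0.02 m/s); the robot touches nothing.
It fails at once if the bat is put down or dropped on the bench (height (world z) of bat below 0.035 m).
It fails at once if the bat is dropped onto the wheel from a height (horizontal distance between bat and wheel below 0.1 m and z of bat in the frame of wheel below 0.1 m and linear speed of bat above 0.6 m/s).
It fails at once if the beaker is moved by 25 mm or tipped (distance of beaker from where it was at the start of the episode above 0.025 m or angle between beaker's own z axis and vertical above 0.4 rad).
It fails at once if the jar is moved by 25 mm or tipped (distance of jar from where it was at the start of the episode above 0.025 m or angle between jar's own z axis and vertical above 0.4 rad).
It fails at once if the brush is moved by 25 mm (distance of brush from where it was at the start of the episode above 0.025 m).
It also fails if it takes over 64 s, if anything falls off the work surface, if the arm or the gripper's body presses on something with over 40 N, if the wrist force passes 120 N, or if a joint passes its speed limit or range.

## Working session

There is one attempt and no reset: what is moved stays moved. The work goes in short steps, Python scripts to look and compute and a tool call to move; the robot and the scene stay as the last step left them, time stands still between calls to the robot, and variables do not carry over. Pictures are saved under pics/ and viewed, at most 10 in all, crops included, and the job is handed in when it is done.

Besides the shell and the picture viewer there is one more tool, called after "Emit:" by a JSON object that holds its "name" and its "arguments". play_rows: Moves the arm, as the interface text tells. Its arguments: {"type":"object","properties":{"increments":{"type":"array"},"grip":{"type":"number"},"squeeze":{"type":"number"}},"required":["increments"]}

```bash
ls; mkdir -p pics; python3 - <<'E'
from rig import status, viewer, robot
import cv2
for n in("scene","top"):
    cv2.imwrite(f"pics/{n}0.png",viewer.snapshot(n)[:,:,::-1]); print(viewer.get_calibration(n))
print(status.state())
E
```

```text
pics
{'fov_y': 46.581160872472225, 'cx': 285.8903557384631, 'cy': 204.53415682815236, 'dist_coeffs': array([0.0561009, 0.       , 0.       , 0.       , 0.       ]), 'rvec': array([ 1.76181249,  1.90052424, -0.65562531]), 'tvec': array([ 0.02950244, -0.3967163 ,  1.18688114])}
{'fov_y': 42.28091402016836, 'cx': 280.2982829097131, 'cy': 208.71153029950324, 'dist_coeffs': array([-0.16997756,  0.        ,  0.        ,  0.        ,  0.        ]), 'rvec': array([ 2.11523174, -2.13641542,  0.17934741]), 'tvec': array([0.02826749, 0.58811597, 1.08575043])}
{'t': 0.1, 'joint_pos': array([ 1.22919346e+00,  1.16454303e-01,  1.44221621e+00,  2.16837162e-05,
        1.58396586e+00, -3.78040873e-02]), 'joint_velocities': array([-0.0016488 ,  0.00086823, -0.00279511, -0.00053881, -0.00134708,
       -0.0003426 ]), 'joint_torque': array([ 1.90161591e-03, -7.33658552e+01, -6.33784533e+01, -2.36616337e-06,
        5.33784478e-03,  2.62428927e-05]), 'position': array([0.20187916, 0.64394559, 0.24461398]), 'tool_rot': array([-3.14055050e+00, -6.11141468e-05,  2.83779411e+00]), 'ft_force': array([-0.83535815,  0.49104408, -0.26849411]), 'moment': array([ 0.01174858,  0.02181322, -0.01891646]), 'grip_force': 0.0, 'grip_width': 0.08546168243823152}
```

View pics/top0.png

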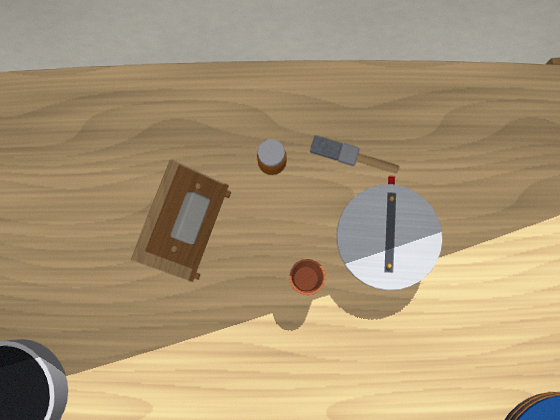

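View pics/scene0.png

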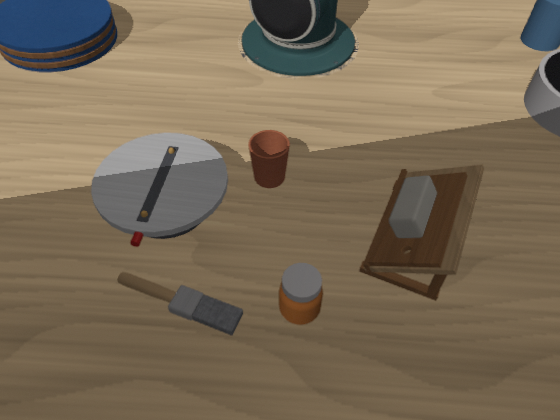

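The top view shows the bat on the stand (mould about (190,218)), the wheel (centre about (390,237)), pins at about (391,199) and (389,266), the red screw at (391,181), the jar at (272,155), the beaker at (307,277) and the brush at (350,152). I'll zoom in on the bat and wheel.

```bash
cat > h.py <<'E'
import numpy as np, cv2
from rig import viewer
def cal(n):
    c=viewer.get_calibration(n); f=210/np.tan(np.radians(c['fov_y'])/2)
    return np.array([[f,0,c['cx']],[0,f,c['cy']],[0,0,1]]),c['dist_coeffs'],cv2.Rodrigues(c['rvec'])[0],c['tvec'],c['rvec']
def ray(n,p):
    K,d,R,t,_=cal(n); u=cv2.undistortPoints(np.array([[p]],float),K,d).ravel()
    return -R.T@t, R.T@np.array([u[0],u[1],1])
def onz(n,p,z):
    o,d=ray(n,p); return o+d*(z-o[2])/d[2]
def proj(n,X):
    K,d,R,t,r=cal(n); return cv2.projectPoints(np.array(X,float).reshape(-1,3),r,t,K,d)[0].reshape(-1,2)
E
python3 - <<'E'
import cv2, numpy as np
from h import *
t=cv2.imread('pics/top0.png'); s=cv2.imread('pics/scene0.png')
def c(i,x,y,w,h,k=4): return cv2.resize(i[y:y+h,x:x+w],None,fx=k,fy=k,interpolation=cv2.INTER_CUBIC)
cv2.imwrite('pics/a.png',np.hstack([c(t,335,170,100,124),c(t,130,155,100,124)]))
cv2.imwrite('pics/b.png',np.hstack([c(s,85,120,64*2,135,3),c(s,360,155,128,135,3)]))
for n in('top','scene'): print(n,proj(n,[[0,0,0],[.202,.644,.245]]))
print(onz('top',(391,199),.078),onz('top',(389,266),.078),onz('top',(391,181),.06))
for q in((272,153),):print('jar',onz('top',q,.08))
print('beaker',onz('top',(307,276),.085)); print('mould',onz('top',(190,218),.1))
E
```

```text
top [[293.73072343 488.17863128]
 [-58.16917886 401.61995562]]
scene [[298.09295847  40.44700699]
 [682.66825185  -6.87430608]]
[ 0.60165124 -0.20646407  0.078     ] [ 0.46368735 -0.19656881  0.078     ] [ 0.64386635 -0.21194251  0.06      ]
jar [0.70153466 0.03842507 0.08      ]
beaker [ 0.44561852 -0.02982329  0.085     ]
mould [0.56280188 0.2038928  0.1       ]
```

View pics/a.png

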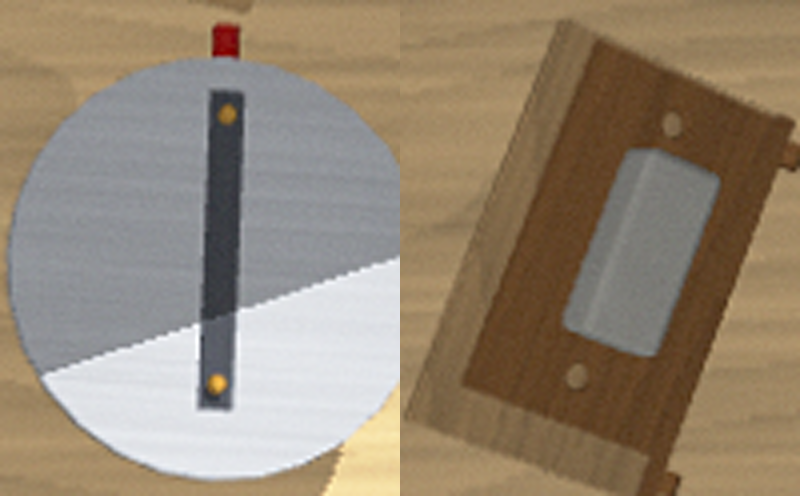

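View pics/b.png

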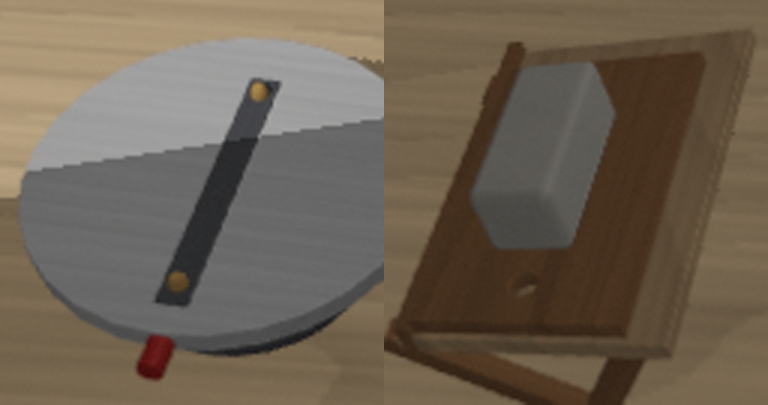

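Crop a: pins at (228,114) and (217,383); bat holes at (672,125) and (577,376); bat corners at (598,40), (792,118), (650,457) and (462,383). Crop b: pins at (259,91) and (178,281); bat hole at (525,285); bat corners at (705,53), (628,335) and (402,325). I'll fit the poses from these.

```bash
cat > fit.py <<'E'
import numpy as np
from h import *
from scipy.optimize import least_squares
from scipy.spatial.transform import Rotation as Ro
A=lambda x,y:((x+.5)/4-.5+335,(y+.5)/4-.5+170)
B=lambda x,y:((x-400+.5)/4-.5+130,(y+.5)/4-.5+155)
C=lambda x,y:((x+.5)/3-.5+85,(y+.5)/3-.5+120)
D=lambda x,y:((x-384+.5)/3-.5+360,(y+.5)/3-.5+155)
# wheel: params x,y,z,yaw,off
WT=[(A(228,114),'p'),(A(217,383),'m'),(A(210,91),(83,9)),(A(243,92),(83,-9)),(A(232,409),(-83,-9)),(A(198,408),(-83,9))]
WS=[(C(259,91),'m'),(C(178,281),'p'),(C(155,300),(83,9)),(C(187,304),(83,-9)),(C(250,79),(-83,9)),(C(281,83),(-83,-9))]
def wp(q,s):
    z=.070
    if s=='p': l=[.07+q[3],0,z+.006]
    elif s=='m': l=[-.07+q[3],0,z+.006]
    else: l=[s[0]/1e3,s[1]/1e3,z]
    return Ro.from_euler('z',q[2]).apply(l)+[q[0],q[1],q[4]]
def rw(q):
    r=[]
    for n,L in(('top',WT),('scene',WS)):
        r+=list((proj(n,[wp(q,s) for _,s in L])-np.array([p for p,_ in L])).ravel())
    return np.r_[r,q[4]*300]
w=least_squares(rw,[.535,-.2,-.07,.014,0]);print('wheel',w.x.round(4),'rms',np.sqrt(np.mean(w.fun**2)));print(w.fun.round(1))
BT=[(B(672,125),(70,0,9)),(B(577,376),(-70,0,9)),(B(598,40),(95,55,9)),(B(792,118),(95,-55,9)),(B(650,457),(-95,-55,9)),(B(462,383),(-95,55,9))]
BS=[(D(525,285),(70,0,9)),(D(705,53),(-95,55,9)),(D(628,335),(95,55,9)),(D(402,325),(95,-55,9))]
def rb(q):
    R=Ro.from_euler('xz',[q[4],q[3]]);r=[]
    for n,L in(('top',BT),('scene',BS)):
        r+=list((proj(n,R.apply(np.array([s for _,s in L])/1e3)+q[:3])-np.array([p for p,_ in L])).ravel())
    return np.r_[r,(q[4]-np.radians(32))*100]
b=least_squares(rb,[.56,.2,.062,-.35,.56]);print('bat',b.x.round(4),'rms',np.sqrt(np.mean(b.fun**2)));print(b.fun.round(1))
E
python3 fit.py
```

```text
wheel [ 0.5342 -0.2028 -0.0816  0.0011 -0.0018] rms 4.302160501695916
[ -0.   -0.4   0.   -0.1  -0.2   0.    0.1   0.4  -0.2   0.7  -0.4   0.4
  -0.5  -0.5  -0.6  -0.5  11.    2.3 -11.1  -0.5  10.5   1.   -9.8  -1.6
  -0.5]
bat [ 0.573   0.2227  0.0586 -0.3526  0.5486] rms 1.135470550406141
[ 0.5 -0.4 -0.  -0.5  0.2 -0.7 -3.   0.7  0.8 -0.6  0.1 -0.  -0.4  0.8
 -0.4  0.7 -2.2 -1.6  2.3 -0.6 -1. ]
```

```bash
sed -i "s/(83,9)),(C(187,304),(83,-9)),(C(250,79),(-83,9)),(C(281,83),(-83,-9))/(83,-9)),(C(187,304),(83,9)),(C(250,79),(-83,-9)),(C(281,83),(-83,9))/; s/,(B(792,118),(95,-55,9))//; s/,(D(402,325),(95,-55,9))//; s/return np.r_\[r,(q\[4\]/return np.r_[r,(q[2]-.062)*300,(q[4]/" fit.py; python3 fit.py; python3 - <<'E'
import cv2,numpy as np
from h import *
# disc rim: fit circle centre from top image edges on z=.07
P=[((x+.5)/4-.5+335,(y+.5)/4-.5+170) for x,y in [(8,260),(222,480),(225,57),(60,130),(370,110),(60,400)]]
X=np.array([onz('top',p,.07)[:2] for p in P])
s=np.linalg.lstsq(np.c_[2*X,np.ones(len(X))],(X**2).sum(1),rcond=None)[0];print(s[:2],np.sqrt(s[2]+s[:2]@s[:2]))
E
```

```text
wheel [ 0.5344 -0.2027 -0.0791  0.001  -0.0014] rms 0.4412798564410859
[-0.1 -0.5  0.1 -0.2 -0.3 -0.1  0.   0.2 -0.1  0.6 -0.4  0.3 -0.6 -0.6
 -0.5 -0.6 -0.3  0.8  0.4  1.   0.4 -0.3  0.1 -0.4 -0.4]
bat [ 0.5727  0.2239  0.0585 -0.3473  0.5543] rms 0.6832404802801928
[-0.2 -0.3 -0.4 -0.3 -0.5 -0.5  0.4 -0.5 -0.2  0.3  0.6  0.9 -0.   0.4
 -1.  -1.8 -1.  -0.4]
[ 0.52613885 -0.20545107] 0.11121081911116044
```

```bash
cat > plan.py <<'E'
import numpy as np
from rig import status
from scipy.spatial.transform import Rotation as Ro
def to(p,R):
    s=status.state(); R0=Ro.from_euler('xyz',s['tool_rot'])
    print('t',round(s['t'],2),'J',s['joint_pos'].round(2),'pos',s['position'].round(4),'F',s['ft_force'].round(1),'w',round(s['grip_width'],4))
    print('rotvec(tool) first',(R0.inv()*R).as_rotvec().round(4),'| shift cm before rot',(R0.inv().apply(p-s['position'])*100).round(2),'| after rot',(R.inv().apply(p-s['position'])*100).round(2))
Rb=Ro.from_euler('xz',[np.radians(32),-.3473]); bo=np.array([.5727,.2239,.0605])
Rg=Rb*Ro.from_euler('xyz',[np.pi,0,np.pi])  # tool y along bat y, z=-bat z
def graspp(h): return bo+Rb.apply([0,0,h])
E
python3 - <<'E'
from plan import *
Rg=Rb*Ro.from_matrix(np.diag([-1.,1,-1]))
print(Rg.as_matrix().round(2),graspp(.028),graspp(.14)); to(graspp(.14),Rg)
E
```

```text
[[-0.94  0.29  0.18]
 [ 0.34  0.8   0.5 ]
 [ 0.    0.53 -0.85]] [0.56764982 0.20994815 0.08424535] [0.54744912 0.15414073 0.17922673]
t 0.1 J [ 1.23  0.12  1.44  0.    1.58 -0.04] pos [0.2019 0.6439 0.2446] F [-0.8  0.5 -0.3] w 0.0855
rotvec(tool) first [-0.5595 -0.0122  0.0424] | shift cm before rot [-47.63 -36.39   6.57] | after rot [-49.16 -32.55 -12.63]
```

Emit:
{"name": "play_rows", "arguments": {"grip": 100, "increments": [{"xyz": [-4,-3,0],"delta_rot": [0,0,0]},{"xyz": [-4.8,-3.6,0],"delta_rot": [0,0,0]},{"xyz": [-4.8,-3.6,0],"delta_rot": [0,0,0]},{"xyz": [-4.8,-3.6,0],"delta_rot": [0,0,0]},{"xyz": [-4.8,-3.6,0],"delta_rot": [0,0,0]},{"xyz": [-4.8,-3.6,0],"delta_rot": [0,0,0]},{"xyz": [-4.8,-3.6,0],"delta_rot": [0,0,0]},{"xyz": [-4.8,-3.6,0],"delta_rot": [0,0,0]},{"xyz": [-4.8,-3.6,1],"delta_rot": [0,0,0]},{"xyz": [-4.8,-3.6,1],"delta_rot": [0,0,0]}]}}

```text
t: 1.35
position: [0.5472, 0.1633, 0.225]
tool_rot: [3.141, 0.0, 2.838]
ft_force: [0.8, 1.1, -0.1]
grip_width: 0.0853
grip_force: 0.0
```

Emit:
{"name": "play_rows", "arguments": {"increments": [{"xyz": [0,0,1],"delta_rot": [-0.11,-0.002,0.008]},{"xyz": [0,0,0],"delta_rot": [-0.11,-0.002,0.008]},{"xyz": [0,0,0],"delta_rot": [-0.11,-0.002,0.008]},{"xyz": [0,0,0],"delta_rot": [-0.11,-0.002,0.008]},{"xyz": [0,0,0],"delta_rot": [-0.11,-0.002,0.008]},{"xyz": [0,0,0],"delta_rot": [0,0,0]},{"xyz": [0,0,0],"delta_rot": [0,0,0]}]}}

```text
t: 2.22
position: [0.5465, 0.165, 0.2155]
tool_rot: [2.594, -0.001, 2.797]
ft_force: [0.7, 0.2, -0.5]
grip_width: 0.0854
grip_force: 0.0
```

```bash
sed -i "s/^Rg=.*/Rg=Rb*Ro.from_matrix(np.diag([-1.,1,-1]))/" plan.py; python3 - <<'E'
from plan import *
to(graspp(.14),Rg)
E
```

```text
t 2.23 J [ 0.01 -0.25  1.9   0.53  1.32 -1.31] pos [0.5465 0.165  0.2155] F [ 0.7  0.2 -0.5] w 0.0854
rotvec(tool) first [-0.0105 -0.0024  0.0019] | shift cm before rot [-0.46 -2.74  2.57] | after rot [-0.46 -2.76  2.55]
```

Emit:
{"name": "play_rows", "arguments": {"increments": [{"xyz": [-0.3,-1.4,1.3],"delta_rot": [-0.01,-0.002,0.002]},{"xyz": [-0.2,-1.4,1.3],"delta_rot": [0,0,0]},{"xyz": [0,0,2.3],"delta_rot": [0,0,0]},{"xyz": [0,0,2.3],"delta_rot": [0,0,0]},{"xyz": [0,0,2.4],"delta_rot": [0,0,0]},{"xyz": [0,0,0],"delta_rot": [0,0,0]},{"xyz": [0,0,0],"delta_rot": [0,0,0]}]}}

```text
t: 3.1
position: [0.5602, 0.1886, 0.1192]
tool_rot: [2.582, -0.001, 2.795]
ft_force: [0.5, 0.1, 0.4]
grip_width: 0.0854
grip_force: 0.0
```

```bash
python3 - <<'E'
from plan import *
from h import *
to(graspp(.028),Rg)
t=viewer.snapshot('top')[:,:,::-1]; s=viewer.snapshot('scene')[:,:,::-1]
cv2.imwrite('pics/c.png',np.hstack([cv2.resize(t[140:300,110:245],None,fx=3,fy=3),cv2.resize(s[130:290,350:480],None,fx=3,fy=3)]))
E
```

```text
t 3.1 J [ 0.05 -0.14  1.98  0.57  1.14 -1.37] pos [0.5602 0.1886 0.1192] F [0.5 0.1 0.4] w 0.0854
rotvec(tool) first [ 0.0013 -0.0008 -0.0002] | shift cm before rot [0.03 0.06 4.16] | after rot [0.03 0.06 4.16]
```

View pics/c.png

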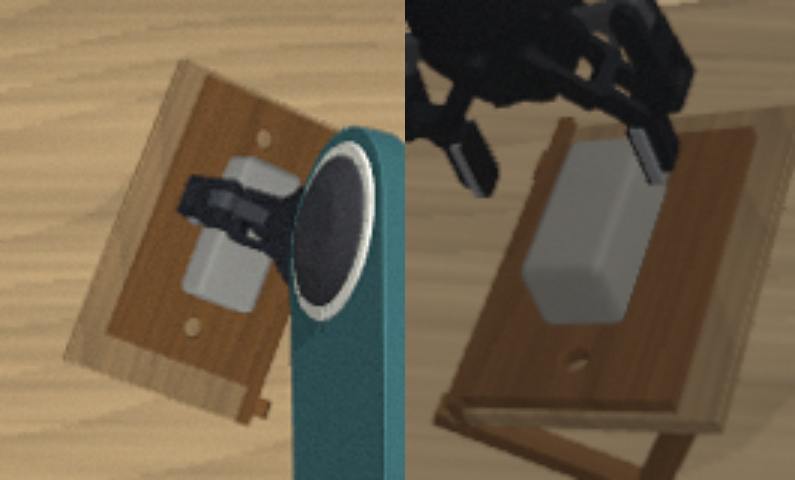

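```bash
python3 - <<'E'
from plan import *
from h import *
s=status.state();R=Ro.from_euler('xyz',s['tool_rot']);P=s['position']
X=[P+R.apply([0,y,z]) for y,z in((.0427,0),(.0427,-.013),(-.0427,0),(-.0427,-.013))]
X+=[bo+Rb.apply([x,y,.051]) for x in(.05,-.05) for y in(.022,-.022)]
print((proj('top',X)-[110,140])*3//1);print((proj('scene',X)-[350,130])*3//1+[405,0])
E
```

```text
[[200. 208.]
 [207. 209.]
 [313. 255.]
 [321. 256.]
 [244. 150.]
 [301. 175.]
 [191. 290.]
 [249. 313.]]
[[654. 166.]
 [646. 147.]
 [494. 180.]
 [485. 162.]
 [601. 270.]
 [517. 273.]
 [650. 129.]
 [570. 138.]]
```

The picture shows the open jaws straddling the mould (top face about (601,270) to (570,138) in the scene crop), matching my projections to a few pixels. Going down and closing.

Emit:
{"name": "play_rows", "arguments": {"increments": [{"xyz": [0,0,1.3],"delta_rot": [0,0,0]},{"xyz": [0,0,1.3],"delta_rot": [0,0,0]},{"xyz": [0,0,1.2],"delta_rot": [0,0,0]},{"xyz": [0,0,0],"delta_rot": [0,0,0]},{"xyz": [0,0,0],"delta_rot": [0,0,0]}]}}

```text
t: 3.82
position: [0.5672, 0.208, 0.087]
tool_rot: [2.582, -0.001, 2.795]
ft_force: [-0.3, 0.1, 0.3]
grip_width: 0.0856
grip_force: 0.0
```

Emit:
{"name": "play_rows", "arguments": {"grip": 30, "squeeze": 60, "increments": [{"xyz": [0,0,0],"delta_rot": [0,0,0]},{"xyz": [0,0,0],"delta_rot": [0,0,0]},{"xyz": [0,0,0],"delta_rot": [0,0,0]},{"xyz": [0,0,0],"delta_rot": [0,0,0]},{"xyz": [0,0,0],"delta_rot": [0,0,0]},{"xyz": [0,0,0],"delta_rot": [0,0,0]}]}}

```text
t: 4.58
position: [0.5673, 0.2077, 0.0874]
tool_rot: [2.581, -0.0, 2.794]
ft_force: [-3.1, -4.5, 6.0]
grip_width: 0.0434
grip_force: 62.1
```

Emit:
{"name": "play_rows", "arguments": {"increments": [{"xyz": [0,0,-0.5],"delta_rot": [0,0,0]},{"xyz": [0,0,-1],"delta_rot": [0,0,0]},{"xyz": [0,0,-2],"delta_rot": [0,0,0]},{"xyz": [0,0,-2],"delta_rot": [0,0,0]},{"xyz": [0,0,-2],"delta_rot": [0,0,0]},{"xyz": [0,0,-2],"delta_rot": [0,0,0]},{"xyz": [0,0,-1],"delta_rot": [0,0,0]},{"xyz": [0,0,0],"delta_rot": [0,0,0]}]}}

```text
t: 5.58
position: [0.5484, 0.155, 0.1767]
tool_rot: [2.581, 0.001, 2.794]
ft_force: [0.4, -0.2, -4.0]
grip_width: 0.0435
grip_force: 61.6
```

```bash
cat >> plan.py <<'E'
psi=-.079; mid=np.array([.5355,-.2027])
Rw=Ro.from_euler('z',psi)*Ro.from_matrix(np.diag([-1.,1,-1]))
E
python3 - <<'E'
from plan import *
print(status.state()['moment'])
to(np.r_[mid,.22],Rw)
E
```

```text
[-0.60518101  0.1973016  -0.02299224]
t 5.58 J [-0.02 -0.22  1.95  0.55  1.26 -1.37] pos [0.5484 0.155  0.1767] F [ 0.4 -0.2 -4. ] w 0.0435
rotvec(tool) first [ 0.5569  0.076  -0.2616] | shift cm before rot [-10.98 -26.56 -21.77] | after rot [ -1.54 -35.76  -4.33]
```

Emit:
{"name": "play_rows", "arguments": {"increments": [{"xyz": [0,0,-1.5],"delta_rot": [0,0,0]},{"xyz": [0,0,-1.5],"delta_rot": [0,0,0]},{"xyz": [0,0,0],"delta_rot": [0.093,0.0127,-0.0436]},{"xyz": [0,0,0],"delta_rot": [0.093,0.0127,-0.0436]},{"xyz": [0,0,0],"delta_rot": [0.093,0.0127,-0.0436]},{"xyz": [0,0,0],"delta_rot": [0.093,0.0127,-0.0436]},{"xyz": [0,0,0],"delta_rot": [0.093,0.0127,-0.0436]},{"xyz": [0,0,0],"delta_rot": [0.093,0.0127,-0.0436]},{"xyz": [0,0,0],"delta_rot": [0,0,0]}]}}

```text
t: 6.7
position: [0.5429, 0.1412, 0.2017]
tool_rot: [-3.141, -0.002, 3.064]
ft_force: [0.5, 0.3, -3.7]
grip_width: 0.0433
grip_force: 62.3
```

Emit:
{"name": "play_rows", "arguments": {"increments": [{"xyz": [0,-2,-1],"delta_rot": [0,0,0]},{"xyz": [-0.1,-3.5,-1],"delta_rot": [0,0,0]},{"xyz": [-0.1,-4,0],"delta_rot": [0,0,0]},{"xyz": [-0.1,-4,0],"delta_rot": [0,0,0]},{"xyz": [-0.1,-4,0],"delta_rot": [0,0,0]},{"xyz": [-0.1,-4,0],"delta_rot": [0,0,0]},{"xyz": [-0.1,-4,0],"delta_rot": [0,0,0]},{"xyz": [-0.1,-3.5,0],"delta_rot": [0,0,0]},{"xyz": [-0.1,-2,0],"delta_rot": [0,0,0]},{"xyz": [0,0,0],"delta_rot": [0,0,0]}]}}

```text
t: 7.95
position: [0.5261, -0.1707, 0.222]
tool_rot: [-3.141, -0.001, 3.06]
ft_force: [-0.2, 0.3, -4.0]
grip_width: 0.0434
grip_force: 62.6
```

```bash
python3 - <<'E'
from plan import *
print(status.state()['moment'])
to(np.r_[mid,.16],Rw)
E
```

```text
[ 0.06143757 -0.09758646 -0.02330989]
t 7.95 J [-0.36 -0.14  1.74 -0.    1.55 -1.85] pos [ 0.5261 -0.1707  0.222 ] F [-0.2  0.3 -4. ] w 0.0434
rotvec(tool) first [-0.0004 -0.0009 -0.0022] | shift cm before rot [-1.2  -3.11  6.2 ] | after rot [-1.19 -3.11  6.2 ]
```

Emit:
{"name": "play_rows", "arguments": {"increments": [{"xyz": [-0.4,-1.1,2],"delta_rot": [0,0,0]},{"xyz": [-0.4,-1,2],"delta_rot": [0,0,0]},{"xyz": [-0.4,-1,2.2],"delta_rot": [0,0,0]},{"xyz": [0,0,0],"delta_rot": [0,0,0]},{"xyz": [0,0,0],"delta_rot": [0,0,0]},{"xyz": [0,0,0],"delta_rot": [0,0,0]}]}}

```text
t: 8.7
position: [0.5363, -0.2009, 0.1605]
tool_rot: [-3.14, -0.001, 3.064]
ft_force: [-0.4, -0.3, -3.6]
grip_width: 0.0433
grip_force: 62.3
```

```bash
python3 - <<'E'
from plan import *
from h import *
s=status.state();print(s['moment'],s['tool_rot'])
to(np.r_[mid,.16],Rw)
t=viewer.snapshot('top')[:,:,::-1]; s=viewer.snapshot('scene')[:,:,::-1]
cv2.imwrite('pics/d.png',np.hstack([cv2.resize(t[150:300,335:455],None,fx=3,fy=3,interpolation=2),cv2.resize(s[85:235,90:230],None,fx=3,fy=3,interpolation=2)]))
E
```

```text
[-0.00135264  0.03803628 -0.01065325] [-3.14021612e+00 -5.07152083e-04  3.06369314e+00]
t 8.7 J [-0.4  -0.07  1.77 -0.    1.44 -1.89] pos [ 0.5363 -0.2009  0.1605] F [-0.4 -0.3 -3.6] w 0.0433
rotvec(tool) first [-0.0014 -0.0005  0.0011] | shift cm before rot [ 0.06 -0.19  0.05] | after rot [ 0.06 -0.19  0.05]
```

View pics/d.png

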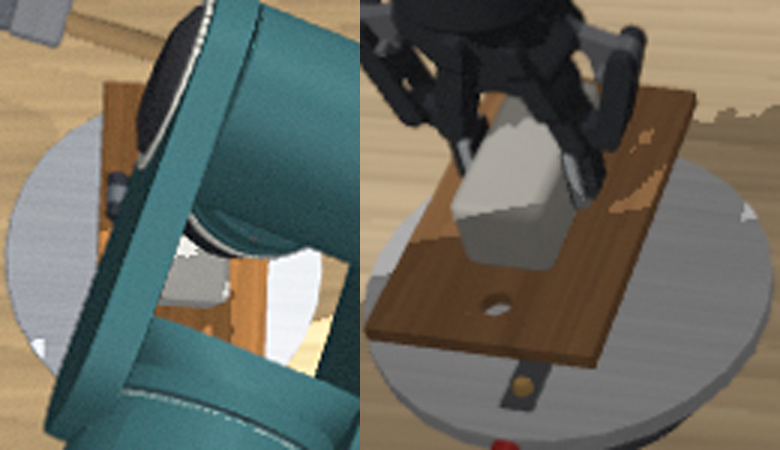

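```bash
python3 - <<'E'
from h import *
s=viewer.snapshot('scene')[:,:,::-1]
cv2.imwrite('pics/e.png',cv2.resize(s[112:210,88:220],None,fx=6,fy=6,interpolation=2))
E
```

```text
(no output)
```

View pics/e.png

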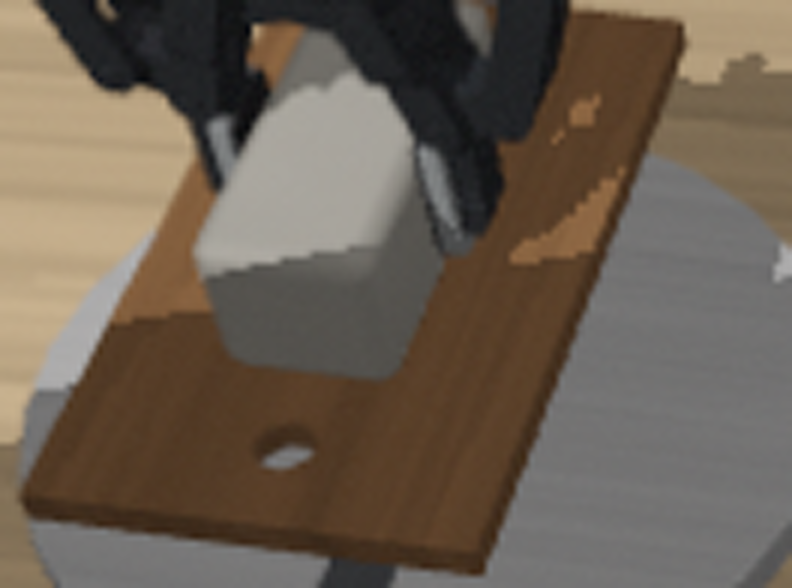

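Crop e: near-edge top corners at (25,493) and (485,552), their bottoms at (25,514) and (483,574), far-right top corner at (684,24) and the hole at about (285,447). Fitting the bat in the hand.

```bash
cat > fit2.py <<'E'
from plan import *
from h import *
from scipy.optimize import least_squares
s=status.state();P=s['position'];R=Ro.from_euler('xyz',s['tool_rot'])
M=Ro.from_matrix(np.diag([-1.,1,-1]))
L=[((25,493),(95,-55,9)),((25,514),(95,-55,0)),((485,552),(95,55,9)),((483,574),(95,55,0)),((684,24),(-95,55,9)),((285,447),(70,0,9))]
px=np.array([((x+.5)/6-.5+88,(y+.5)/6-.5+112) for (x,y),_ in L]); X=np.array([l for _,l in L])/1e3
# bat origin in tool-aligned bat frame q[:3], rotation euler q[3:6]
def f(q):
    Rb_=R*M*Ro.from_euler('xyz',q[3:6]); o=P+(R*M).apply(q[:3])
    return np.r_[(proj('scene',Rb_.apply(X)+o)-px).ravel(),(q[2]+.0305)*150,q[3]*40,q[4]*40,q[5]*20]
r=least_squares(f,[0,0,-.029,0,0,0]);print(r.x.round(4));print(f(r.x).round(1))
o=P+(R*M).apply(r.x[:3]); print('bat',o,'yaw',(R*M*Ro.from_euler('xyz',r.x[3:])).as_euler('xyz'))
print('offset of bat from pin mid, wheel axes mm',(Ro.from_euler('z',-psi).apply(o-np.r_[mid,.07])*1e3).round(1))
E
python3 fit2.py
```

```text
[-0.0001 -0.0002 -0.0304 -0.0104 -0.0092  0.0056]
[-0.8 -0.1  1.   0.5 -0.8 -0.   0.5  0.4 -0.  -0.1  0.2 -0.6  0.  -0.4
 -0.4  0.1]
bat [ 0.53601504 -0.2012169   0.1298987 ] yaw [-0.01171435 -0.00851967 -0.07246913]
offset of bat from pin mid, wheel axes mm [ 0.4  1.5 59.9]
```

Emit:
{"name": "play_rows", "arguments": {"squeeze": 40, "increments": [{"xyz": [0.04,-0.15,1],"delta_rot": [0,0,0]},{"xyz": [0,0,1],"delta_rot": [0,0,0]},{"xyz": [0,0,1],"delta_rot": [0,0,0]},{"xyz": [0,0,1],"delta_rot": [0,0,0]},{"xyz": [0,0,0.5],"delta_rot": [0,0,0]},{"xyz": [0,0,0.3],"delta_rot": [0,0,0]},{"xyz": [0,0,0],"delta_rot": [0,0,0]},{"xyz": [0,0,0],"delta_rot": [0,0,0]}]}}

```text
t: 9.85
position: [0.5355, -0.2027, 0.112]
tool_rot: [-3.14, -0.001, 3.063]
ft_force: [0.2, -0.2, -3.9]
grip_width: 0.0435
grip_force: 62.5
```

Emit:
{"name": "play_rows", "arguments": {"increments": [{"xyz": [0,0,0.1],"delta_rot": [0,0,0]},{"xyz": [0,0,0.1],"delta_rot": [0,0,0]},{"xyz": [0,0,0.1],"delta_rot": [0,0,0]},{"xyz": [0,0,0.1],"delta_rot": [0,0,0]},{"xyz": [0,0,0.05],"delta_rot": [0,0,0]},{"xyz": [0,0,0],"delta_rot": [0,0,0]},{"xyz": [0,0,0],"delta_rot": [0,0,0]}]}}

```text
t: 10.72
position: [0.5354, -0.2026, 0.1072]
tool_rot: [-3.141, -0.002, 3.063]
ft_force: [0.4, -0.9, -4.1]
grip_width: 0.0431
grip_force: 62.5
```

Emit:
{"name": "play_rows", "arguments": {"increments": [{"xyz": [0,0,0.1],"delta_rot": [0,0,0]},{"xyz": [0,0,0.1],"delta_rot": [0,0,0]},{"xyz": [0,0,0.05],"delta_rot": [0,0,0]},{"xyz": [0,0,0],"delta_rot": [0,0,0]},{"xyz": [0,0,0],"delta_rot": [0,0,0]}]}}

```text
t: 11.35
position: [0.5354, -0.2026, 0.1047]
tool_rot: [-3.141, -0.002, 3.063]
ft_force: [0.6, 0.3, -3.7]
grip_width: 0.0437
grip_force: 62.5
```

Emit:
{"name": "play_rows", "arguments": {"increments": [{"xyz": [0,0,0.1],"delta_rot": [0,0,0]},{"xyz": [0,0,0.1],"delta_rot": [0,0,0]},{"xyz": [0,0,0],"delta_rot": [0,0,0]},{"xyz": [0,0,0],"delta_rot": [0,0,0]}]}}

```text
t: 11.85
position: [0.5354, -0.2026, 0.1027]
tool_rot: [-3.141, -0.002, 3.063]
ft_force: [-0.4, -0.1, -3.5]
grip_width: 0.0432
grip_force: 62.5
```

Emit:
{"name": "play_rows", "arguments": {"increments": [{"xyz": [0,0,0.1],"delta_rot": [0,0,0]},{"xyz": [0,0,0.1],"delta_rot": [0,0,0]},{"xyz": [0,0,0],"delta_rot": [0,0,0]},{"xyz": [0,0,0],"delta_rot": [0,0,0]}]}}

```text
t: 12.35
position: [0.5354, -0.2027, 0.1007]
tool_rot: [-3.141, -0.002, 3.063]
ft_force: [0.5, 0.1, -2.5]
grip_width: 0.0434
grip_force: 62.5
```

Emit:
{"name": "play_rows", "arguments": {"increments": [{"xyz": [0,0,0.05],"delta_rot": [0,0,0]},{"xyz": [0,0,0.05],"delta_rot": [0,0,0]},{"xyz": [0,0,0],"delta_rot": [0,0,0]},{"xyz": [0,0,0],"delta_rot": [0,0,0]}]}}

```text
t: 12.85
position: [0.5354, -0.2026, 0.0997]
tool_rot: [-3.141, -0.002, 3.063]
ft_force: [1.0, -0.1, -3.9]
grip_width: 0.0435
grip_force: 62.5
```

Emit:
{"name": "play_rows", "arguments": {"increments": [{"xyz": [0,0,0.05],"delta_rot": [0,0,0]},{"xyz": [0,0,0.05],"delta_rot": [0,0,0]},{"xyz": [0,0,0],"delta_rot": [0,0,0]},{"xyz": [0,0,0],"delta_rot": [0,0,0]}]}}

```text
t: 13.35
position: [0.5355, -0.2027, 0.0993]
tool_rot: [-3.14, -0.001, 3.063]
ft_force: [-4.2, 0.9, 5.4]
grip_width: 0.0438
grip_force: 63.5
```

```bash
python3 - <<'E'
from h import *
s=viewer.snapshot('scene')[:,:,::-1]
cv2.imwrite('pics/f.png',cv2.resize(s[135:233,88:220],None,fx=6,fy=6,interpolation=2))
E
```

```text
(no output)
```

View pics/f.png

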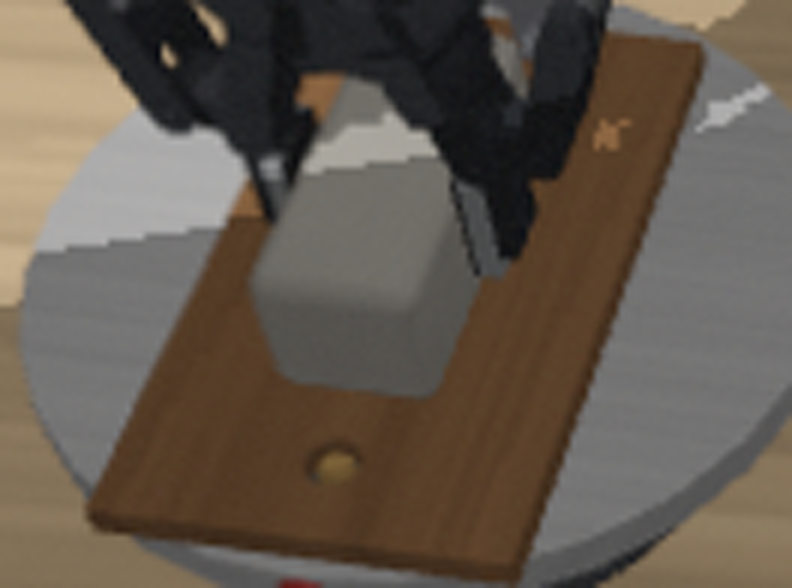

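The picture shows the brass pin inside the near hole, about (333,465), and the board lying down on the head. Releasing and retreating.

Emit:
{"name": "play_rows", "arguments": {"grip": 100, "increments": [{"xyz": [0,0,0],"delta_rot": [0,0,0]},{"xyz": [0,0,0],"delta_rot": [0,0,0]},{"xyz": [0,0,0],"delta_rot": [0,0,0]},{"xyz": [0,0,0],"delta_rot": [0,0,0]},{"xyz": [0,0,0],"delta_rot": [0,0,0]},{"xyz": [0,0,0],"delta_rot": [0,0,0]}]}}

```text
t: 14.15
position: [0.5354, -0.2027, 0.0987]
tool_rot: [-3.141, -0.002, 3.063]
ft_force: [1.0, -0.2, -0.6]
grip_width: 0.0851
grip_force: 0.0
```

Emit:
{"name": "play_rows", "arguments": {"increments": [{"xyz": [0,0,-1],"delta_rot": [0,0,0]},{"xyz": [0,0,-2],"delta_rot": [0,0,0]},{"xyz": [0,0,-3],"delta_rot": [0,0,0]},{"xyz": [0,0,-4],"delta_rot": [0,0,0]},{"xyz": [0,0,-4],"delta_rot": [0,0,0]},{"xyz": [0,4,-2],"delta_rot": [0,0,0]},{"xyz": [0,5,0],"delta_rot": [0,0,0]},{"xyz": [0,5,0],"delta_rot": [0,0,0]},{"xyz": [0,5,0],"delta_rot": [0,0,0]},{"xyz": [0,4,0],"delta_rot": [0,0,0]}]}}

```text
t: 15.4
position: [0.5535, 0.0287, 0.2603]
tool_rot: [-3.141, 0.0, 3.064]
ft_force: [0.7, -0.1, 1.1]
grip_width: 0.0854
grip_force: 0.0
```

```bash
python3 - <<'E'
from h import *
s=viewer.snapshot('scene')[:,:,::-1];t=viewer.snapshot('top')[:,:,::-1]
cv2.imwrite('pics/g.png',np.hstack([cv2.resize(t[165:300,335:455],None,fx=3,fy=3,interpolation=2),cv2.resize(s[110:245,85:235],None,fx=3,fy=3,interpolation=2)]))
E
```

```text
(no output)
```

View pics/g.png

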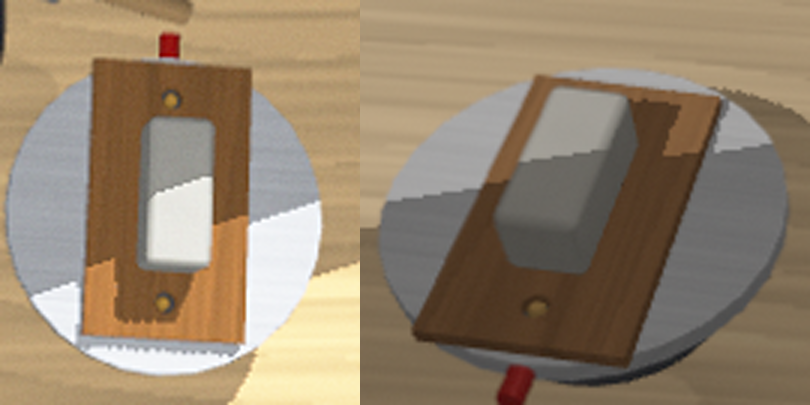

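Both pins show through the holes, at (171,100) and (165,302) in the top crop, and the edge shadow's length matches a board lying flush. Handing in.

```bash
python3 -c "
from rig import robot
print(robot.hand_in())"
```

```text
the job is handed in; nothing more can be done
None
```

The bat is on the banding wheel with both pins up through its holes, lying flush and let go in the last pictures. It dropped straight over the pins, so no slide was needed. I handed the job in at about 15 s of the 64 s allowed, but no verdict came back.

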